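# Lay the spice step across two bean canisters

### The arm

A 7-joint arm with a two-finger parallel gripper is mounted at the origin on the work surface. World frame = base frame: x ahead of the robot, y to its left, z up, the work surface at z = 0. Lengths are in m, angles in rad, forces in N, time in s.
With the tool pointing down it reaches from about 0.4 to 0.85 m from the base axis. Payload 10.4 kg.
Tool frame: the origin (TCP) lies on the mounting face of the last link; the fingertips stand 173 mm ahead of it and the grasp point (between the pads) lies 155 mm ahead of it (manip.tip_extent is the distance from the TCP to the fingertips, in m); z points along the fingers, y is the line along which they close (so a half turn about z gives the same grasp; the last joint's range is limited). The gripper opens to 85 mm and grips with 20 to 120 N. Pads are 22 mm wide; open, the fingers measure 114 mm over their backs; the gripper's body (76 mm by 85 mm) begins 54 mm behind the grasp point. The pads swing forward as they close: fully open they stand 13 mm farther back than shut.
Start: joints at [-1.24, 0.332, -0.065, 1.46, 0.022, 1.35, -0.088], TCP at [0.217, 0.586, 0.405] pointing down, gripper open.
Joint ranges: [-2.6, 2.6], [-0.5, 2.12], [-1.47, 1.34], [0.16, 2.42], [-1.27, 4.41], [0.06, 2.06], [-2.6, 2.6]. Speed limits (rad/s): [2.22, 2.22, 2.79, 2.79, 3.14, 3.14, 3.14].

### API

Orientations are given as a unit quaternion [x, y, z, w].
In Python, from workcell import manip gives the robot as it stands.
- The arm moves only by the tool move_arm, never from a script. Its argument "plan" is one flat list of numbers, 7 for each row, row after row: the turn, a rotation vector about the tool's x, y, z in rad, then the shift along the tool's x, y, z in m, then the finger opening in m, from 0 to 0.0854. In form: [ax, ay, az, dx, dy, dz, gripper, ax, ay, az, dx, dy, dz, gripper, ...]. A call has 1 to 12 rows; each row is the pose to reach, as a shift and turn from the pose commanded when the call began, along the tool's axes at that moment; what a row does not reach only later rows make up. A row lasts 1/8 s, in which the tool goes at most 62.5 mm and 10.7 degrees, less where a joint would pass 70% of its speed; a pose out of reach is approached as far as the arm can. A call with a gripper value outside its range is refused whole. The fingers move at their own pace and stop on an object; "squeeze" is the grip in N (left out, the last holds). Time passes only in rows, so rows that repeat a pose let the fingers close. It gives the time, the measured TCP pose, the force, the opening and the grip force at its end, in the units of the state.
- manip.get_obs(): the state, without advancing time (a new reading comes with each control period).
- manip.camera(name): name is "scene" or "side" or "wrist"; returns a dict with "color" (384x512x3 uint8, red, green, blue), "fx", "fy", "cx", "cy" (pixels), "cam_to_world" (4x4, takes a point from camera to world coordinates); the wrist camera has in their place "mount" (4x4, takes a point from camera to tool coordinates, whose origin is the TCP and whose axes are the flange's). Camera axes: x right, y down, z forward; pixel columns grow to the right and rows downward; lengths in m; the calibration is good to about 2 mm. A picture is of the moment at which its call begins: read the wrist's pose just before it. There is no depth.
- manip.hand_in(): hands the job in; it is judged then, once.
Trained networks look in a picture, given as the dict that the camera call returned (one of the last four; its "shot" number tells which), for a name from the list of things; names that differ only in an ending like _2 or _b are one class to them, and where a whole thing is asked for, a point or a joint stands for the part that bears it (a point fixed in the world has none). Each returns a list of dicts, best first, with "conf" (0 to 1); they miss things now and then, are a little off and sometimes report something else, mostly with a low value. They report only what shows in the picture. A call takes as long as a camera call.
- manip.look_for(picture, label): "position" ([x, y, z] in m, in the coordinates of the camera as it stood for that picture, good to about 4 mm: the middle of the surface that is visible of it).
- manip.silhouettes(picture, label): "pixels" (384x512 bool, what is visible of it).
- manip.tip_of(picture, label): "position" ([x, y, z] in m, in the coordinates of the camera as it stood for that picture, good to about 4 mm: a listed point, or the origin of a listed thing).
The state is a dict: "clock": time; "joint_pos": joint angles; "joint_velocities": joint speeds; "tau": joint torques, N m; "position": TCP position; "ee_rot": TCP orientation; "ft_force": force on the tool from outside, world axes, zero at the start; "torque": the same for the moment, N m; "grip_width": opening from 0.0 (shut) to 1.0 (fully open); "grasp_force": force on a finger pad.
Only numpy, scipy, OpenCV 4.12 (cv2) and the standard library are available. Lean on these libraries where they do the work, as an engineer would, in place of code of your own. Each camera call takes 0.05 s, during which the arm holds its last target. There are 200 camera calls.

### The job

Make a raised step for the spice jars: lay the long brown wooden board flat across the two short canisters of dark red beans, so that it runs along the middle of both lids with its ends sticking out evenly. Set it down rather than dropping it, and leave the two canisters and the short dark board where they stand.

Things in the scene. Friction and masses are not known exactly. Their poses are not given: they have to be found in the camera images.
- long_board: the long plain reddish-brown wooden board, lying flat on the worktop: 280 x 50 x 20 mm, 0.2 kg, loose. Origin at the centre of its underside; x along its length, y across its 50 mm width, z up (its top is 20 mm above the origin). It lies to one side of the canister pair, left or right, lengthwise roughly away from the robot.
- short_board: the short dark brown wooden board, a bystander on the other side of the canister pair: 120 x 50 x 20 mm, loose, origin and axes as for the long board. Too short to be used; leave it.
- beans_right: the right-hand (towards -y) support: square see-through storage canister full of dark red beans, and a flat white lid bearing a round dark red sticker: 80 x 80 mm, 75 mm high to the flat top of the lid (the lid is its top 18 mm). Loose, 0.6 kg. Origin at the centre of its underside, on the worktop; z up. 
- beans_left: the left-hand (towards +y) support: an identical red-bean canister with the same sticker, 80 x 80 x 75 mm, loose, 0.6 kg, origin at the centre of its underside, z up. It stands 170 to 190 mm from the right-hand one, centre to centre (a gap of about 100 mm). A canister of the same size with green seeds and larger ones stand elsewhere; they are not supports.

How it is judged:
At the end, for the whole second after the job is handed in: The long board rests still and flat (6 degrees) on both bean canisters' lids, underside 69 to 82 mm up, its centre line within 22 mm of each lid's centre, the lid centres 60 to 120 mm either side of its middle; canisters upright and, like the short board, within 30 mm of their start (height (world z) of long_board between 0.069 and 0.082 m and angle between each of long_board, beans_right, beans_left's own z axis and vertical below 0.1 rad and ((x of beans_right in the frame of long_board between 0.06 and 0.12 m and x of beans_left in the frame of long_board between -0.12 and -0.06 m) or (x of beans_left in the frame of long_board between 0.06 and 0.12 m and x of beans_right in the frame of long_board between -0.12 and -0.06 m)) and y of beans_right in the frame of long_board between -0.022 and 0.022 m and contact force between each of beans_right, beans_left and long_board above 0.1 N and distance of each of beans_right, beans_left, short_board from where it was at the start of the episode below 0.03 m and y of beans_left in the frame of long_board between -0.022 and 0.022 m and linear speed of long_board below 0.02 m/s and angular speed of long_board below 0.1 rad/s); the robot touches nothing.
It fails at once if the long board is let go more than 20 mm above the lids (height (world z) of long_board above 0.095 m and contact force between the fingers and long_board below 0.05 N).
It fails at once if a bean canister is shifted more than 30 mm or tipped over (distance of any of beans_right, beans_left from where it was at the start of the episode above 0.03 m or angle between any of beans_right, beans_left's own z axis and vertical above 0.35 rad).
It fails at once if the short dark board is moved more than 30 mm (distance of short_board from where it was at the start of the episode above 0.03 m).
It also fails if it takes over 38 s, if anything falls off the work surface, if the arm or the gripper's body presses on something with over 40 N, if the wrist force passes 120 N, or if a joint passes its speed limit or range.

## Working session

There is one attempt and no reset: what is moved stays moved. The work goes in short steps, Python scripts to look and compute and a tool call to move; the robot and the scene stay as the last step left them, time stands still between calls to the robot, and variables do not carry over. Pictures are saved under pics/ and viewed, at most 10 in all, crops included, and the job is handed in when it is done.

Besides the shell and the picture viewer there is one more tool, called after "Call:" by a JSON object that holds its "op" and its "data", one argument or row to a line. move_arm: Moves the arm, as the interface text tells. Its arguments: {"type":"object","properties":{"plan":{"type":"array","items":{"type":"number"}},"squeeze":{"type":"number"}},"required":["plan"]}

```bash
mkdir -p pics; ls; cat > h.py <<'E'
import numpy as np, cv2
from workcell import manip
from scipy.spatial.transform import Rotation as R
def T(o):
    M=np.eye(4); M[:3,:3]=R.from_quat(o["ee_rot"]).as_matrix(); M[:3,3]=o["position"]; return M
def shot(n):
    o=manip.get_obs(); c=manip.camera(n)
    c2w=T(o)@np.array(c["mount"]) if n=="wrist" else np.array(c["cam_to_world"])
    return c,c2w
def plane(c,c2w,uv,z):
    uv=np.atleast_2d(np.array(uv,float))
    d=np.c_[(uv[:,0]-c["cx"])/c["fx"],(uv[:,1]-c["cy"])/c["fy"],np.ones(len(uv))]@c2w[:3,:3].T
    p=c2w[:3,3]; return p+d*((z-p[2])/d[:,2])[:,None]
def w(c2w,p): return c2w[:3,:3]@np.array(p)+c2w[:3,3]
def save(c,f): cv2.imwrite(f,c["color"][:,:,::-1])
E
python3 - <<'E'
from h import *
np.set_printoptions(precision=4,suppress=True)
o=manip.get_obs(); print(o["clock"],o["position"],T(o)[:3,:3],o["grip_width"])
ims=[]
for n in ("scene","side"):
    c,M=shot(n); ims.append(c["color"]); print(n,M[:3,3])
    for l in ("long_board","short_board","beans_right","beans_left"):
        for r in manip.look_for(c,l)[:3]: print(l,"look",w(M,r["position"]),r["conf"])
        for r in manip.tip_of(c,l)[:3]: print(l,"tip",w(M,r["position"]),r["conf"])
        if "board" in l:
            for r in manip.silhouettes(c,l)[:2]:
                m=r["pixels"].astype(np.uint8); k=max(cv2.findContours(m,0,2)[0],key=cv2.contourArea)[:,0]
                q=plane(c,M,k,0.015)[:,:2].astype(np.float32); print(l,r["conf"],cv2.minAreaRect(q), cv2.boxPoints(cv2.minAreaRect(q)).tolist())
    save(c,f"pics/{n}.png")
E
```

```text
pics
0.0 [0.2165 0.5862 0.4039] [[-0.9381  0.3465 -0.0004]
 [ 0.3465  0.9381 -0.0013]
 [-0.     -0.0014 -1.    ]] 1.0015994880434504
scene [0.9086 0.6715 0.8888]
long_board look [0.5292 0.2969 0.0205] 0.91
long_board tip [0.5181 0.2952 0.002 ] 0.83
long_board 0.59 ((0.48936280608177185, -0.32253801822662354), (0.13244733214378357, 0.06756337732076645), 16.1617488861084) [[0.41635316610336304, -0.3085247576236725], [0.43515944480895996, -0.37341800332069397], [0.5623724460601807, -0.3365512788295746], [0.5435661673545837, -0.2716580331325531]]
long_board 0.57 ((0.5198363661766052, 0.2949669063091278), (0.05966326966881752, 0.28687605261802673), 85.70501708984375) [[0.37456703186035156, 0.27596133947372437], [0.6606374382972717, 0.25447678565979004], [0.6651057004928589, 0.31397247314453125], [0.3790352940559387, 0.3354570269584656]]
short_board look [ 0.4886 -0.3168  0.0253] 0.79
short_board tip [ 0.4844 -0.3241  0.0042] 0.61
short_board 0.65 ((0.49041226506233215, -0.32134100794792175), (0.1348373293876648, 0.06892447173595428), 15.88263988494873) [[0.41613614559173584, -0.3066447079
[... 655 characters left out ...]
38081741333, 0.31365272402763367], [0.3748239278793335, 0.3385164439678192]]
short_board look [ 0.4724 -0.3334  0.02  ] 0.61
short_board tip [ 0.4863 -0.3296 -0.0016] 0.76
short_board 0.93 ((0.4857225716114044, -0.32828202843666077), (0.13840705156326294, 0.052595146000385284), 16.673965454101562) [[0.4118834137916565, -0.3229464292526245], [0.4269742965698242, -0.37333011627197266], [0.5595617294311523, -0.333617627620697], [0.5444708466529846, -0.2832339406013489]]
beans_right look [ 0.5647 -0.0707  0.0642] 0.89
beans_right look [0.4974 0.2822 0.0248] 0.61
beans_right tip [ 0.5877 -0.0516 -0.0006] 0.76
beans_left look [0.5812 0.1122 0.0547] 0.57
beans_left tip [ 0.601   0.1349 -0.0011] 0.9
```

View pics/scene.png

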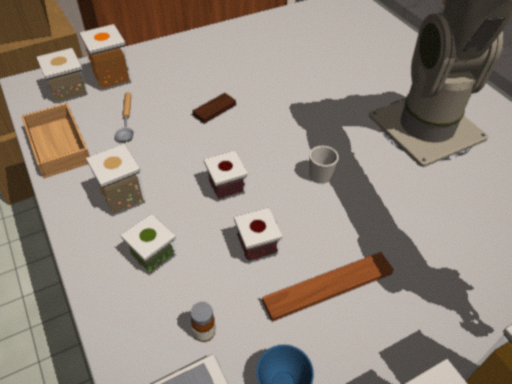

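View pics/side.png

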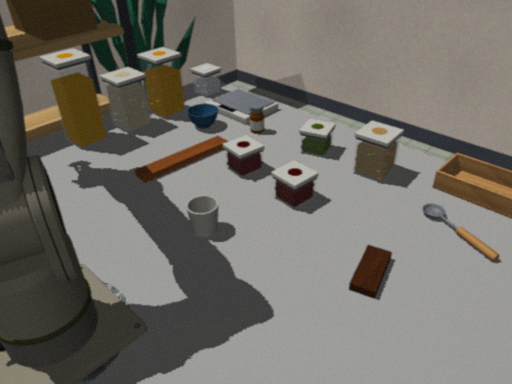

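Call:
{"op": "move_arm", "data": {
  "plan": [0, 0, -0.14, -0.192, -0.084, 0.03, 0.085, 0, 0, -0.279, -0.385, -0.168, 0.05, 0.085, 0, 0, -0.279, -0.385, -0.168, 0.05, 0.085, 0, 0, -0.279, -0.385, -0.168, 0.05, 0.085, 0, 0, -0.279, -0.385, -0.168, 0.05, 0.085, 0, 0, -0.279, -0.385, -0.168, 0.05, 0.085, 0, 0, -0.279, -0.385, -0.168, 0.05, 0.085, 0, 0, -0.279, -0.385, -0.168, 0.05, 0.085, 0, 0, -0.279, -0.385, -0.168, 0.05, 0.085, 0, 0, -0.279, -0.385, -0.168, 0.05, 0.085, 0, 0, -0.279, -0.385, -0.168, 0.05, 0.085],
  "squeeze": 50
}}

```text
clock: 2.48
position: [0.5188, 0.2963, 0.3549]
ee_rot: [0.036, 0.999, 0.0, 0.0]
ft_force: [0.0, 0.0, 0.4]
grip_width: 0.995
grasp_force: 0.0
```

```bash
python3 - <<'E'
from h import *
np.set_printoptions(precision=4,suppress=True)
o=manip.get_obs(); print(o["clock"],o["position"],T(o)[:3,:3],o["joint_pos"],manip.tip_extent)
c,M=shot("wrist"); save(c,"pics/w1.png")
for l in ("long_board","beans_right","beans_left"):
    for r in manip.tip_of(c,l)[:2]: print(l,"tip",w(M,r["position"]),r["conf"])
for r in manip.silhouettes(c,"long_board")[:2]:
    m=r["pixels"].astype(np.uint8); k=max(cv2.findContours(m,0,2)[0],key=cv2.contourArea)[:,0]
    q=plane(c,M,k,0.02)[:,:2].astype(np.float32); a=cv2.minAreaRect(q);print(r["conf"],a,cv2.boxPoints(a).tolist(),k.min(0),k.max(0))
E
```

```text
2.475 [0.5188 0.2963 0.3549] [[-0.9973  0.0729  0.0001]
 [ 0.0729  0.9973  0.0005]
 [-0.0001  0.0005 -1.    ]] [-0.7038  0.3002  0.132   1.6125 -0.0417  1.2313  0.9341] 0.1734
long_board tip [0.5194 0.2926 0.0022] 0.69
beans_left tip [0.6    0.1437 0.0009] 0.86
0.77 ((0.5185779333114624, 0.29447901248931885), (0.051532238721847534, 0.2798768877983093), 85.40946197509766) [[0.377026230096817, 0.2799954414367676], [0.6560052633285522, 0.25759565830230713], [0.6601296663284302, 0.3089625835418701], [0.38115060329437256, 0.33136236667633057]] [231  44] [280 285]
```

View pics/w1.png

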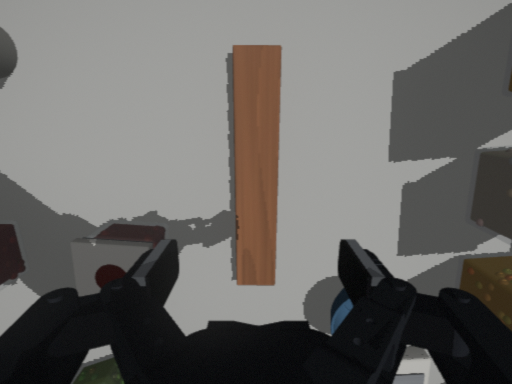

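Call:
{"op": "move_arm", "data": {
  "plan": [0, 0, 0.007, 0, -0.002, 0.05, 0.075, 0, 0, 0.007, 0, -0.002, 0.1, 0.075, 0, 0, 0.007, 0, -0.002, 0.14, 0.075, 0, 0, 0.007, 0, -0.002, 0.16, 0.075, 0, 0, 0.007, 0, -0.002, 0.17, 0.075, 0, 0, 0.007, 0, -0.002, 0.178, 0.075, 0, 0, 0.007, 0, -0.002, 0.178, 0.03, 0, 0, 0.007, 0, -0.002, 0.178, 0.03, 0, 0, 0.007, 0, -0.002, 0.178, 0.03, 0, 0, 0.007, 0, -0.002, 0.178, 0.03, 0, 0, 0.007, 0, -0.002, 0.178, 0.03, 0, 0, 0.007, 0, -0.002, 0.178, 0.03],
  "squeeze": 60
}}

```text
clock: 4.22
position: [0.5198, 0.2937, 0.178]
ee_rot: [0.041, 0.999, 0.001, 0.001]
ft_force: [-1.6, 0.7, 6.9]
grip_width: 0.565
grasp_force: 63.6
```

Call:
{"op": "move_arm", "data": {
  "plan": [0, 0, 0, 0, 0, -0.02, 0.03, 0, 0, 0, 0, 0, -0.06, 0.03, 0, 0, 0, 0, 0, -0.1, 0.03, 0, 0, 0, -0.005, -0.012, -0.13, 0.03, 0, 0, 0.08, -0.02, -0.04, -0.13, 0.03, 0, 0, 0.22, -0.03, -0.075, -0.13, 0.03, 0, 0, 0.36, -0.043, -0.11, -0.13, 0.03, 0, 0, 0.5, -0.055, -0.145, -0.13, 0.03, 0, 0, 0.64, -0.067, -0.175, -0.13, 0.03, 0, 0, 0.78, -0.077, -0.2, -0.13, 0.03, 0, 0, 0.92, -0.086, -0.22, -0.13, 0.03, 0, 0, 1.06, -0.095, -0.244, -0.13, 0.03]
}}

```text
clock: 5.72
position: [0.5938, 0.0399, 0.3056]
ee_rot: [0.544, 0.839, -0.001, -0.001]
ft_force: [-0.2, -0.2, -2.5]
grip_width: 0.569
grasp_force: 62.8
```

Call:
{"op": "move_arm", "data": {
  "plan": [0, 0, 0.14, 0, 0, 0, 0.03, 0, 0, 0.28, 0, 0, 0, 0.03, 0, 0, 0.4, 0, 0, 0, 0.03, 0, 0, 0.48, 0, 0, 0, 0.03, 0, 0, 0.5, 0, 0, 0, 0.03, 0, 0, 0.5, 0, 0, 0, 0.03, 0, 0, 0.5, 0, 0, 0, 0.03]
}}

```text
clock: 6.6
position: [0.594, 0.042, 0.3065]
ee_rot: [0.732, 0.682, -0.0, -0.0]
ft_force: [-0.4, 0.4, -2.5]
grip_width: 0.571
grasp_force: 62.8
```

```bash
python3 - <<'E'
from h import *
np.set_printoptions(precision=4,suppress=True)
o=manip.get_obs(); print(o["clock"],o["position"],T(o)[:3,:3],o["joint_pos"],o["grip_width"],o["grasp_force"])
for n in ("scene","side","wrist"):
    c,M=shot(n); save(c,f"pics/{n}2.png")
    for l in ("long_board","beans_right","beans_left"):
        for r in manip.tip_of(c,l)[:2]: print(n,l,"tip",w(M,r["position"]),r["conf"])
a=[cv2.imread(f"pics/{n}2.png") for n in ("side","wrist")]
cv2.imwrite("pics/c2.png",cv2.resize(np.hstack(a),(800,300)))
E
```

```text
6.6 [0.594  0.042  0.3065] [[ 0.0706  0.9975 -0.0003]
 [ 0.9975 -0.0706 -0.0001]
 [-0.0001 -0.0003 -1.    ]] [-0.5518  0.3635  0.4989  1.6875 -0.1884  1.1389 -0.0717] 0.5706384204602768 62.76003956794739
scene long_board tip [0.5919 0.0434 0.127 ] 0.84
scene beans_right tip [ 0.5855 -0.0521  0.001 ] 0.59
scene beans_left tip [0.6055 0.1415 0.0037] 0.88
side long_board tip [0.5934 0.0462 0.1341] 0.86
side long_board tip [ 0.586  -0.0508 -0.0004] 0.67
side beans_right tip [ 0.586  -0.0524 -0.0011] 0.88
side beans_right tip [ 0.5994  0.1349 -0.0025] 0.74
side beans_left tip [ 0.5981  0.1336 -0.0005] 0.77
wrist long_board tip [0.5924 0.0439 0.1302] 0.73
```

View pics/c2.png

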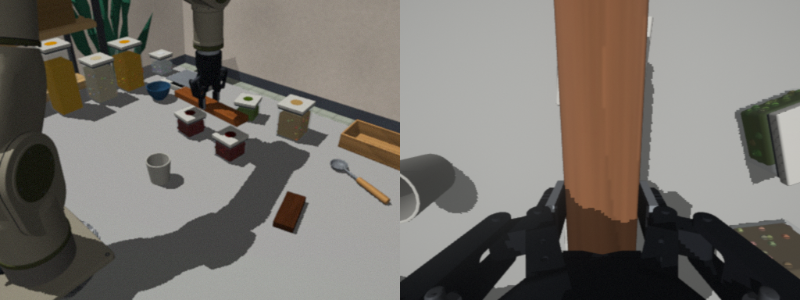

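Call:
{"op": "move_arm", "data": {
  "plan": [0, 0, 0, 0, 0, 0.015, 0.03, 0, 0, 0, 0, 0, 0.03, 0.03, 0, 0, 0, 0, 0, 0.04, 0.03, 0, 0, 0, 0, 0, 0.046, 0.03, 0, 0, 0, 0, 0, 0.049, 0.03, 0, 0, 0, 0, 0, 0.051, 0.03, 0, 0, 0, 0, 0, 0.0525, 0.03, 0, 0, 0, 0, 0, 0.0525, 0.03, 0, 0, 0, 0, 0, 0.0525, 0.03]
}}

```text
clock: 8.32
position: [0.5941, 0.0424, 0.2544]
ee_rot: [0.732, 0.682, 0.0, 0.0]
ft_force: [0.2, 0.3, -2.0]
grip_width: 0.564
grasp_force: 62.8
```

```bash
python3 - <<'E'
from h import *
np.set_printoptions(precision=4,suppress=True)
o=manip.get_obs(); print(o["clock"],o["position"],o["ft_force"],o["torque"])
c,M=shot("side"); cv2.imwrite("pics/s3.png",cv2.resize(c["color"][90:250,170:380,::-1],None,fx=3.5,fy=3.5,interpolation=2))
E
```

```text
8.325 [0.5941 0.0424 0.2544] [ 0.2069  0.325  -1.9791] [0.0514 0.012  0.0325]
```

View pics/s3.png

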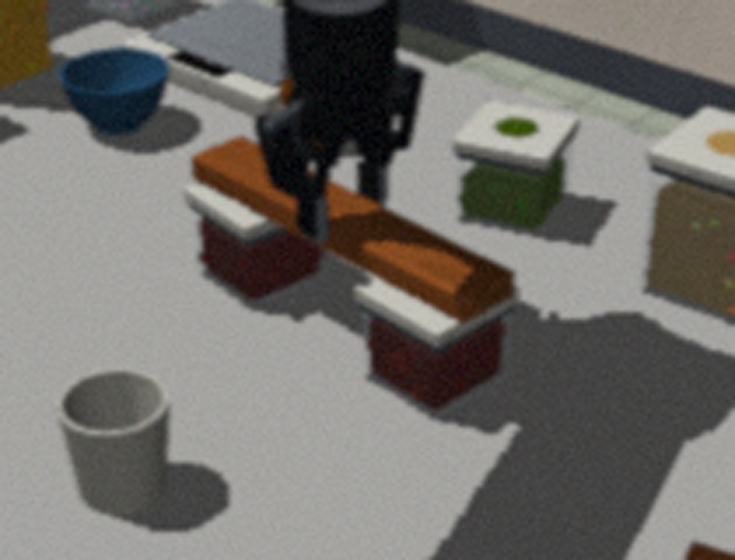

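The board lies just over both lids, centred; about to make contact (no load yet).

Call:
{"op": "move_arm", "data": {
  "plan": [0, 0, 0, 0, 0, 0.001, 0.03, 0, 0, 0, 0, 0, 0.001, 0.03, 0, 0, 0, 0, 0, 0.0015, 0.03, 0, 0, 0, 0, 0, 0.0015, 0.03]
}}

```text
clock: 8.88
position: [0.5941, 0.0424, 0.253]
ee_rot: [0.732, 0.682, 0.0, -0.0]
ft_force: [-3.9, -0.4, 3.4]
grip_width: 0.565
grasp_force: 63.3
```

Call:
{"op": "move_arm", "data": {
  "plan": [0, 0, 0, 0, 0, 0, 0.055, 0, 0, 0, 0, 0, 0, 0.065, 0, 0, 0, 0, 0, 0, 0.075, 0, 0, 0, 0, 0, 0, 0.075, 0, 0, 0, 0, 0, 0, 0.075, 0, 0, 0, 0, 0, -0.01, 0.075, 0, 0, 0, 0, 0, -0.03, 0.075, 0, 0, 0, 0, 0, -0.06, 0.075, 0, 0, 0, 0, 0, -0.1, 0.075, 0, 0, 0, 0, 0, -0.15, 0.075, 0, 0, 0, 0, 0, -0.15, 0.075, 0, 0, 0, 0, 0, -0.15, 0.075]
}}

```text
clock: 10.38
position: [0.5939, 0.0423, 0.4034]
ee_rot: [0.732, 0.682, 0.001, 0.0]
ft_force: [-0.0, -0.2, -1.0]
grip_width: 0.878
grasp_force: 0.0
```

```bash
python3 - <<'E'
from h import *
np.set_printoptions(precision=4,suppress=True)
for n in ("scene","side"):
    c,M=shot(n); cv2.imwrite(f"pics/{n}4.png",c["color"][:,:,::-1])
    for l in ("long_board","beans_right","beans_left","short_board"):
        for r in manip.tip_of(c,l)[:1]: print(n,l,"tip",w(M,r["position"]),r["conf"])
a=cv2.imread("pics/scene4.png")[100:300,150:350]; b=cv2.imread("pics/side4.png")[60:260,170:370]
cv2.imwrite("pics/c4.png",cv2.resize(np.hstack([a,b]),(800,400),interpolation=2))
E
```

```text
scene beans_right tip [ 0.5849 -0.0518  0.0013] 0.59
scene beans_left tip [0.6016 0.1411 0.0007] 0.94
scene short_board tip [ 0.4835 -0.3243  0.0046] 0.6
side long_board tip [0.5951 0.0387 0.0789] 0.81
side beans_right tip [ 0.5864 -0.0525  0.005 ] 0.91
side beans_left tip [0.5968 0.1348 0.0034] 0.65
side short_board tip [ 0.4828 -0.3268 -0.0004] 0.73
```

View pics/c4.png

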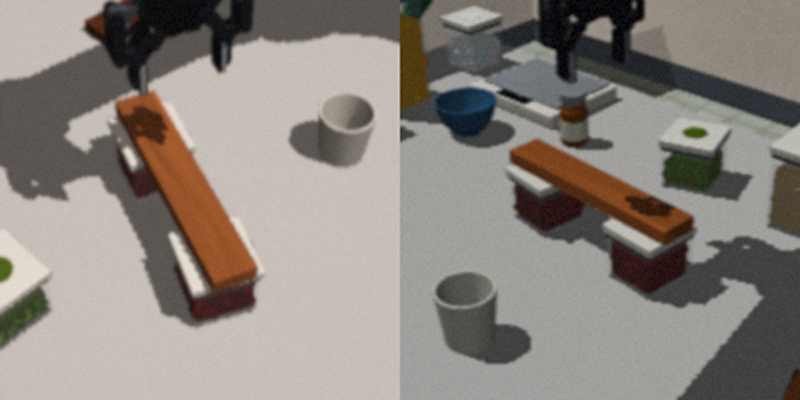

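The board rests flat and centred on both lids, and the gripper is clear of it.

```bash
python3 -c "from workcell import manip; print(manip.hand_in())"
```

```text
the job is handed in; nothing more can be done
None
```

The long board now rests flat and centred across both red-bean canisters. Camera checks before hand-in showed no measurable shift of the canisters or the short board, and the job is handed in at about 10 s of the 38 s allowed; the hand-in call gave no verdict.

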